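# Tighten the lens ring of a photo lamp with a two-pin spanner

### The arm

A 7-joint arm with a two-finger parallel gripper is mounted at the origin on a cart in front of the work surface, level with it; the furniture and walls round the work are solid. World frame = base frame: x ahead of the robot, y to its left, z up, the work surface at z = 0. Lengths are in m, angles in degrees, forces in N, time in s.
With the tool pointing down it reaches from about 0.35 to 0.775 m from the base axis. Payload 3.1 kg.
Tool frame: the origin (TCP) lies midway between the tips of the shut fingers; the grasp point (between the pads) lies 19 mm behind it; z points along the fingers, y is the line along which they close (so a half turn about z gives the same grasp; the last joint's range is limited). The gripper opens to 85 mm and grips with 20 to 120 N. Pads are 22 mm wide; open, the fingers measure 114 mm over their backs; the gripper's body (76 mm by 85 mm) begins 54 mm behind the grasp point. The pads swing forward as they close: fully open they stand 13 mm farther back than shut.
Start: joints at [-77.79, 17.813, 0.802, 86.603, -0.252, 75.585, -1.558], TCP at [0.139, 0.532, 0.231] pointing down, gripper open.
Joint ranges: [-154.91, 154.91], [-16.99, 109.72], [-72.82, 74.43], [7.12, 147.25], [-82.49, 262.49], [11.32, 116.49], [-174.64, 174.64]. Speed limits (degrees/s): [159.86, 159.86, 180, 180, 180, 180, 180].

### API

Orientations are given as [roll, pitch, yaw] about the fixed x, y, z axes, in that order (R = Rz(yaw) Ry(pitch) Rx(roll)).
In Python, from station import robot gives the robot as it stands. Calls block until the motion is done:
- robot.move_to(position, orientation): joint-space move of the TCP to a pose.
- robot.line_to(position, orientation=None, velocity=0.15, f_stop=None): straight line of the TCP; orientation=None keeps the orientation; velocity is the mean speed in m/s. With f_stop (N) it stops when the force on the tool has changed by that much, and returns True; else False.
- robot.move_j(angles): joint-space move.
- robot.gripper_to(opening, force=None): opening from 0.0 (shut) to 1.0 (fully open); force is the grip in N (None keeps the last); returns when the fingers have stopped.
- robot.pause(seconds).
- robot.inverse_kinematics(position, orientation): joint angles nearest the present ones, or None.
- robot.sense(): the state.
- robot.grab_frame(name): name is "scene" or "top"; returns (picture, depth): 400x640x3 uint8, red, green, blue; 400x640 float32, m along the optical axis (not along the pixel's ray), 0 where there is no reading.
- robot.calibration(name): a dict with "mtx" (3x3 intrinsics, pixels), "extrinsics" (4x4, takes a point from world to camera coordinates). Camera axes: x right, y up, looking along -z (the intrinsics and any distortion apply to the point x, -y, -z); pixel columns grow to the right and rows downward; lengths in m; the calibration is good to about 2 mm. A picture is of the moment at which its call begins. calibration takes no time and is no camera call.
A pose or a line that the arm cannot do raises robot.PlanningError and nothing moves.
- robot.close_job(): hands the job in; it is judged then, once.
Trained networks look in the newest picture that a camera, given by its name, has taken for a name from the list of things; names that differ only in an ending like _2 or _b are one class to them, and where a whole thing is asked for, a point or a joint stands for the part that bears it (a point fixed in the world has none). Each returns a list of dicts, best first, with "p" (0 to 1); they miss things now and then, are a little off and sometimes report something else, mostly with a low value. They report only what shows in the picture. A call takes as long as a camera call.
- robot.look_for(query, camera): "point" ([column, row] in pixels, amid what is visible of it).
- robot.tip_of(query, camera): "point" ([column, row] in pixels: a listed point, or the origin of a listed thing).
The state is a dict: "time_s": time; "joint_positions": joint angles; "dq": joint speeds; "joint_torque": joint torques, N m; "tool_pos": TCP position; "eef_rot": TCP orientation; "contact_force": force on the tool from outside, world axes, zero at the start; "torque": the same for the moment, N m; "finger_gap": opening from 0.0 (shut) to 1.0 (fully open); "gripper_force": force on a finger pad.
Only numpy, scipy, OpenCV 4.12 (cv2) and the standard library are available. Lean on these libraries where they do the work, as an engineer would, in place of code of your own. Each camera call takes 0.05 s, during which the arm holds its last target. There are 200 camera calls.

### The job

The lens ring of the small photo lamp has come loose. Take the two-pin spanner from its wooden rack, put both pins into the two holes of the recessed ring and turn the ring clockwise (seen from in front of the lens) all the way to its stop, where the ring's black mark meets the mark on the rim. Then put the spanner back in the rack's slot, upright as it stood, without touching the lamp with the fingers or disturbing the bottle, house and eraser.

Things in the scene. Friction and masses are not known exactly. Their poses are not given: they have to be found in the camera images.
- spanner: Loose two-pin spanner, 0.16 kg, upright in the rack. Origin midway between the pin tips; z points up the handle, x runs from pin to pin. Two 5 mm pins at x = +-30, z = 0 to 18 mm; steel crossbar 74 (x) x 24 (y), z = 18 to 26 mm; black handle 26 (x) x 16 (y), z = 26 to 88 mm: grasp across its 16 mm (along y) near z = 57 mm. A half turn about z makes no difference.
- rack: Fixed light-wood block 110 (x) x 60 (y) x 30 mm, origin at the centre of its underside. A slot 14 mm wide (y), 84 mm long (x) and 24 mm deep is open at the top; the pins hang in it and the crossbar rests on the block's top, the spanner's origin then 12 mm above the rack's.
- lamp: Photo lamp, fixed: dark steel base 130 (x) x 140 (y) x 14 mm (origin at the centre of its underside, front to -x), fork 94 mm high with side knobs to y = +-81 mm, round aluminium head 104 mm in diameter (thin fin 107), tilted 25 degrees from vertical to -x: the lens looks up and to the front. The head does not move.
- ring_face (a point): Centre of the lens ring's front face. z points out of the lens (25 degrees from vertical), x runs through both holes and turns with the ring. Steel ring, diameters 85 outer, 44 inner; its face is 6 mm below the head's rim (bore 86). Two round 10 mm holes at x = +-30 mm through the 7 mm ring; solid floor 10 mm below the face. The glass lens stays below the face. Black mark at the ring's +y side.
- ring (a joint): Ring angle, rad: grows clockwise seen from in front of the lens (right-hand turn about -z of ring_face); 0 loosest, 1.0 at the stop (tight; the ring's mark meets the mark on the rim). Starts between 0 and 0.3, stays where it is left, takes about 0.25 N m to turn.
- gold_bottle: Bystander: bottle of gold paint with black cap, 33 mm in diameter, 70 mm high, standing; origin at the centre of its underside.
- house: Bystander: red plaster model house, 47 x 32 x 100 mm, standing; origin at the centre of its underside.
- rubber: Bystander: eraser in a blue sleeve, 20 x 45 x 11 mm, lying; origin at the centre of its underside.

How it is judged:
By the outcome, as a careful person would: the job done as asked, in the order asked, and still so for the second after the job is handed in, with the robot touching nothing.
It also fails if it takes over 61 s, if anything falls off the work surface, if the arm or the gripper's body presses on something with over 40 N, if the wrist force passes 120 N, or if a joint passes its speed limit or range.

## Working session

There is one attempt and no reset: what is moved stays moved. The work goes in short steps, each a Python script; the robot and the scene stay as the last script left them, time stands still between calls to the robot, and variables do not carry over. Pictures are saved under pics/ and viewed, at most 10 in all, crops included, and the job is handed in when it is done.

```bash
ls; mkdir -p pics; python3 - <<'E'
from station import robot
import cv2,numpy as np
for n in("scene","top"):
    p,d=robot.grab_frame(n); cv2.imwrite(f"pics/{n}0.png",p[:,:,::-1]); np.savez(f"{n}0.npz",p=p,d=d)
    c=robot.calibration(n); print(n,{k:np.round(v,4).tolist() for k,v in c.items()})
    for q in("spanner","rack","lamp","ring_face","gold_bottle","house","rubber"):
        print(q,[(np.round(r["point"]).tolist(),round(r["p"],2)) for r in robot.tip_of(q,n)[:2]])
s=robot.sense();print(s["time_s"],s["tool_pos"],s["eef_rot"],s["contact_force"])
E
```

```text
pics
station.py
scene {'mtx': [[410.3176, 0.0, 321.7701], [0.0, 410.3176, 196.4872], [0.0, 0.0, 1.0]], 'extrinsics': [[0.4762, -0.8794, -0.0032, -0.1696], [0.6322, 0.3398, 0.6963, -0.455], [-0.6113, -0.3336, 0.7177, -0.6185], [0.0, 0.0, 0.0, 1.0]]}
spanner [([409.0, 282.0], 0.84)]
rack [([410.0, 287.0], 0.61)]
lamp [([290.0, 180.0], 0.65)]
ring_face [([285.0, 154.0], 0.69)]
gold_bottle [([211.0, 186.0], 0.69)]
house [([404.0, 226.0], 0.63)]
rubber [([276.0, 253.0], 0.69)]
top {'mtx': [[430.0573, 0.0, 322.8428], [0.0, 430.0573, 204.541], [0.0, 0.0, 1.0]], 'extrinsics': [[-0.0051, -0.9997, -0.022, 0.1277], [0.994, -0.0075, 0.1094, -0.5779], [-0.1096, -0.0213, 0.9938, -1.286], [0.0, 0.0, 0.0, 1.0]]}
spanner [([408.0, 234.0], 0.48)]
rack [([407.0, 233.0], 0.72)]
lamp [([281.0, 185.0], 0.73)]
ring_face [([283.0, 182.0], 0.94)]
gold_bottle [([228.0, 218.0], 0.67)]
house [([381.0, 183.0], 0.53)]
rubber [([410.0, 236.0], 0.71), ([313.0, 249.0], 0.39)]
0.8 [0.13862514 0.53227452 0.23134003] [1.79994812e+02 2.17800315e-04 1.65404226e+02] [ 0.50052776 -0.42832382  0.1744939 ]
```

```bash
python3 - <<'E'
import cv2
a=cv2.imread("pics/scene0.png")[110:320,180:460];b=cv2.imread("pics/top0.png")[130:280,200:450]
cv2.imwrite("pics/s1.png",cv2.resize(a,None,fx=2.85,fy=2.85,interpolation=2));cv2.imwrite("pics/t1.png",cv2.resize(b,None,fx=3.2,fy=3.2,interpolation=2))
E
```

```text
(no output)
```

View pics/s1.png

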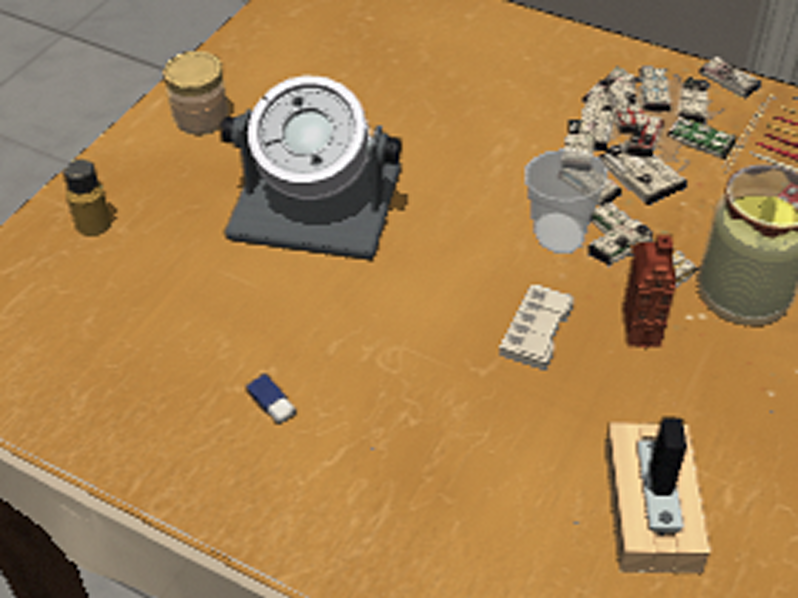

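View pics/t1.png

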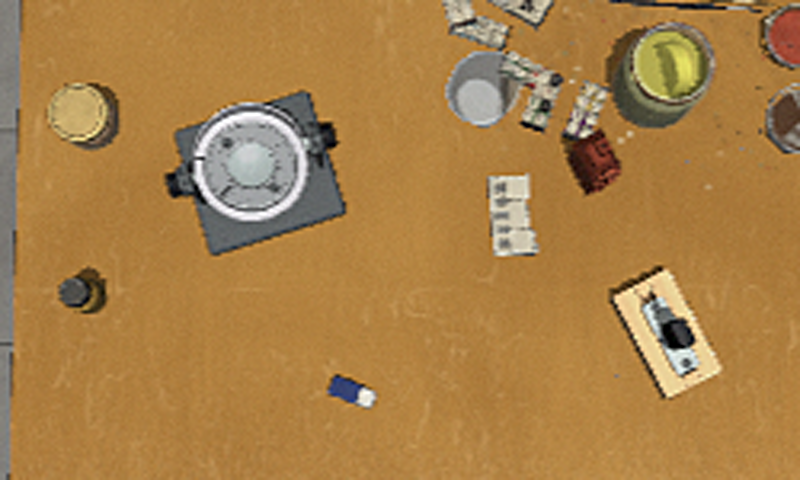

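The scene view has the lamp at (285,155) and the spanner in its rack at (412,285). The top view shows the holes at about (271,175) and (285,188), with the ring mark to the lower left, still short of the rim mark. Next I'll measure these precisely.

```bash
cat > h.py <<'E'
from station import robot
import numpy as np,cv2
from scipy.spatial.transform import Rotation as Rn
def cam(n):
    c=robot.calibration(n);return np.array(c["mtx"]),np.array(c["extrinsics"]),c
def proj(n,P):
    K,E,_=cam(n);P=np.atleast_2d(P);q=P@E[:3,:3].T+E[:3,3];q=q*[1,-1,-1];u=q@K.T;return u[:,:2]/u[:,2:]
def cloud(n,d):
    K,E,_=cam(n);v,u=np.mgrid[:400,:640]
    q=np.stack([(u-K[0,2])/K[0,0]*d,-(v-K[1,2])/K[1,1]*d,-d],-1)
    P=(q-E[:3,3])@E[:3,:3];P[d<=0]=np.nan;return P
def rect(n,img,T,half=.06,s=.00025):
    "picture on the xy plane of pose T: column=+x, row=-y"
    g=np.arange(-half,half,s);X,Y=np.meshgrid(g,-g);P=np.stack([X,Y,0*X],-1).reshape(-1,3)@T[:3,:3].T+T[:3,3]
    m=proj(n,P).astype(np.float32).reshape(*X.shape,2)
    return cv2.remap(img,m[...,0],m[...,1],cv2.INTER_CUBIC)
E
python3 - <<'E'
from h import *
from scipy.optimize import least_squares
for n in("top","scene"):
    z=np.load(n+"0.npz");p,d=z["p"],z["d"];P=cloud(n,d)
    print(n,cam(n)[2].keys(),"table z",np.nanmedian(P[200:230,300:350,2] if n=="top" else P[270:300,300:350,2]))
    c=np.array([281,183] if n=="top" else [286,156])
    v,u=np.mgrid[:400,:640]
    # rim: bright points high up
    m=(np.hypot(u-c[0],v-c[1])<28)&(P[...,2]>.06)
    Q=P[m];bright=p[m].min(1)>200
    B=Q[bright];print("bright",len(B),B.mean(0),B.min(0),B.max(0))
    cen=np.median(B,0);U,S,V=np.linalg.svd(B-B.mean(0));nn=V[2]*np.sign(V[2,2])
    print("rim plane n",nn,"tilt",np.degrees(np.arccos(nn[2])),"yaw",np.degrees(np.arctan2(-nn[1],-nn[0])),S)
    # rack top
    rc=np.array([408,234] if n=="top" else [410,287])
    hsv=cv2.cvtColor(p,cv2.COLOR_RGB2HSV)
    m=(np.hypot(u-rc[0],v-rc[1])<40)&(abs(P[...,2]-.03)<.006)
    R=P[m];r=cv2.minAreaRect((R[:,:2]*1000).astype(np.float32));print("rack top",len(R),R[:,2].mean(),r)
    m=(np.hypot(u-rc[0],v-rc[1])<40)&(P[...,2]>.06)&(P[...,2]<.12);R=P[m];print("handle",len(R),np.median(R,0),R.min(0),R.max(0))
    m=(np.hypot(u-c[0],v-c[1])<45)&(abs(P[...,2]-.014)<.005)
    R=P[m];r=cv2.minAreaRect((R[:,:2]*1000).astype(np.float32));print("base",len(R),r)
E
```

```text
top dict_keys(['mtx', 'extrinsics']) table z -3.777402963622266e-05
bright 242 [0.64279254 0.2550453  0.10166932] [0.59347253 0.20401039 0.07377883] [0.70079577 0.30400549 0.12658501]
rim plane n [-0.38301025 -0.13919219  0.91319696] tilt 24.049045132621085 yaw 19.971971937665735 [0.52069745 0.47364741 0.08075249]
rack top 499 0.029776827803241077 ((487.947265625, -134.0216064453125), (109.27982330322266, 60.62847137451172), 26.298683166503906)
handle 68 [ 0.48455502 -0.1328596   0.0979289 ] [ 0.47285521 -0.14505703  0.06233716] [ 0.49895199 -0.12394812  0.10395465]
base 626 ((665.1412353515625, 275.9254150390625), (172.2370147705078, 164.0596466064453), 17.736059188842773)
scene dict_keys(['mtx', 'extrinsics']) table z -0.0007439206758588462
bright 592 [0.63973443 0.24662991 0.09598201] [0.59405323 0.20105117 0.07625731] [0.68613095 0.30127839 0.12313512]
rim plane n [-0.39420012 -0.13860836  0.90851196] tilt 24.69948117216863 yaw 19.37265700097639 [0.66822762 0.66366932 0.10351028]
rack top 920 0.029367487561704594 ((488.5177307128906, -136.6860809326172), (112.86771392822266, 60.896263122558594), 27.34483528137207)
handle 209 [ 0.47810121 -0.13912712  0.09094247] [ 0.47111604 -0.14982838  0.06073327] [ 0.49854217 -0.12658638  0.10337001]
base 1097 ((645.6248168945312, 303.24810791015625), (151.2386016845703, 250.91648864746094), 1.6705143451690674)
```

```bash
python3 - <<'E'
from h import *
Rl=Rn.from_euler("ZY",[19.7,-25],degrees=True).as_matrix()
out=[];ro=[]
for n in("top","scene"):
    p=np.load(n+"0.npz")["p"]
    T=np.eye(4);T[:3,:3]=Rl;T[:3,3]=[.643,.2525,.100]
    T[:3,3]-=T[:3,2]*.006
    im=rect(n,p,T,.06,.0003)
    cv2.circle(im,(200,200),int(.0425/.0003),(255,0,0),1);cv2.drawMarker(im,(200,200),(255,0,0));out.append(im)
    T=np.eye(4);T[:3,:3]=Rn.from_euler("Z",26.7,degrees=True).as_matrix();T[:3,3]=[.488,-.135,.03]
    im=rect(n,p,T,.07,.00035);cv2.rectangle(im,(200-157,200-86),(200+157,200+86),(255,0,0),1);cv2.rectangle(im,(200-120,200-20),(200+120,200+20),(255,0,0),1);ro.append(im[60:340])
cv2.imwrite("pics/ring1.png",np.hstack(out)[:,:,::-1]);cv2.imwrite("pics/rack1.png",np.hstack(ro)[:,:,::-1])
E
```

```text
(no output)
```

View pics/ring1.png

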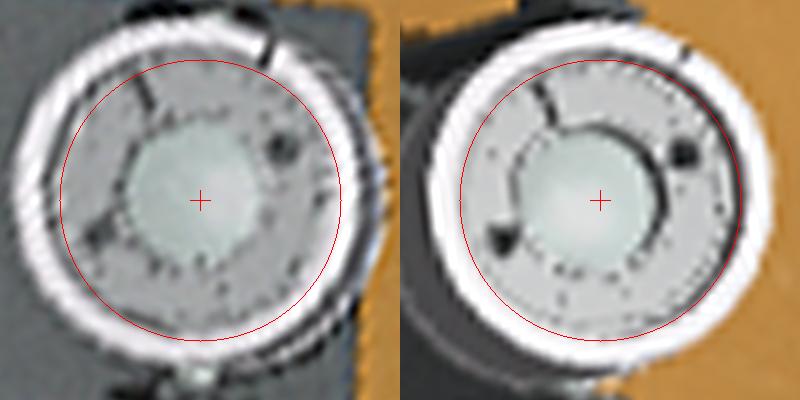

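View pics/rack1.png

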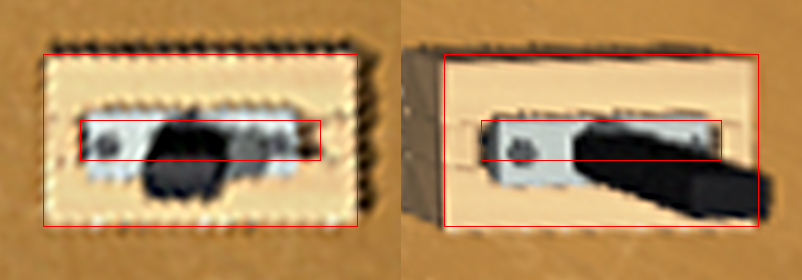

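```bash
cat > m.py <<'E'
from h import *
def tri(us):
    A=[];b=[]
    for n,u in us:
        K,E,_=cam(n);Pm=K@np.diag([1,-1,-1])@E[:3]
        for i in(0,1):
            r=Pm[i]-u[i]*Pm[2];r=r/np.linalg.norm(r[:3]);A.append(r[:3]);b.append(-r[3])
    x=np.linalg.lstsq(np.array(A),np.array(b),rcond=None);return x[0]
def pt(T,c,s,N): return T[:3,3]+T[:3,:3]@np.array([(c[0]-N)*s,-(c[1]-N)*s,0])
if __name__=="__main__":
    Rl=Rn.from_euler("ZY",[19.7,-25],degrees=True).as_matrix()
    F=np.eye(4);F[:3,:3]=Rl;F[:3,3]=np.array([.643,.2525,.100])-Rl[:,2]*.006
    M=F.copy();M[:3,3]+=Rl[:,2]*.006
    ps={k:[] for k in"h1 h2 rim glass".split()}
    for n in("top","scene"):
        p=np.load(n+"0.npz")["p"];im=cv2.cvtColor(rect(n,p,F,.06,.0003),cv2.COLOR_RGB2GRAY).astype(float)
        v,u=np.mgrid[:400,:400]
        for k,g in zip(("h1","h2"),{"top":[(283,149),(99,231)],"scene":[(284,154),(102,240)]}[n]):
            m=np.hypot(u-g[0],v-g[1])<19;bg=np.percentile(im[m],85);w=np.clip(bg-20-im,0,None)*m
            c=((w*u).sum()/w.sum(),(w*v).sum()/w.sum());P=pt(F,c,.0003,200);ps[k].append((n,proj(n,P)[0]));print(n,k,np.round(c,1))
        im=rect(n,p,M,.075,.0003);m=(im.min(2)>(190 if n=="top" else 215)).astype(np.uint8)
        q=np.argwhere(m)[:,::-1];r=np.hypot(*(q-250).T);q=q[r<195].astype(np.float32)
        h=cv2.convexHull(q);(cx,cy),ax,a=cv2.fitEllipse(h);print(n,"rim",cx-250,cy-250,np.array(ax)*.3,a)
        ps["rim"].append((n,proj(n,pt(M,(cx,cy),.0003,250))[0]))
        r=robot.grab_frame(n);
        ps["glass"].append((n,np.array(robot.tip_of("ring_face",n)[0]["point"])))
    R={k:tri(v) for k,v in ps.items()}
    for k,v in R.items():print(k,np.round(v,4),"resid px",[np.round(proj(n,v)[0]-u,2).tolist() for n,u in ps[k]])
    c=(R["h1"]+R["h2"])/2;d=R["h1"]-R["h2"];l=Rl.T@d
    print("holes mid",c,"sep",np.linalg.norm(d),"local",l,"ang",np.degrees(np.arctan2(l[1],l[0])))
    print("rim-6n",R["rim"]-.006*Rl[:,2])
    # crossbar
    for z in(.038,.1):
        T=np.eye(4);T[:3,:3]=Rn.from_euler("Z",26.7,degrees=True).as_matrix();T[:3,3]=[.488,-.135,z]
        ro=[]
        for n in("top","scene"):
            im=rect(n,np.load(n+"0.npz")["p"],T,.05,.00025);ro.append(im[100:300])
            if z<.05:
                l=im[192:208].mean(0)
        I=np.hstack(ro);I[:,[200,600]]=[255,0,0];I[100,:]=[255,0,0]
        for x in(52,348,452,748) if z<.05 else(148,252,548,652):I[:,x]=[0,255,0]
        J=I if z<.05 else np.vstack([J,I])
    cv2.imwrite("pics/bar1.png",J[:,:,::-1])
E
python3 m.py
```

```text
top h1 [280.5 148.1]
top h2 [ 98.5 233.1]
top rim 4.29608154296875 -1.4667510986328125 [104.71946411 110.6361969 ] 116.49113464355469
scene h1 [283.5 154.9]
scene h2 [103.9 240.1]
scene rim -8.229629516601562 -2.0352630615234375 [100.64596252 101.81636353] 135.19393920898438
h1 [0.6612 0.2744 0.1055] resid px [[0.3, -0.21], [-0.42, 0.03]]
h2 [0.6231 0.2335 0.0835] resid px [[0.34, -0.23], [-0.49, 0.03]]
rim [0.6445 0.2544 0.0953] resid px [[-0.14, 0.1], [0.2, -0.01]]
glass [0.6399 0.2485 0.1044] resid px [[-0.15, 0.1], [0.21, -0.01]]
holes mid [0.64219262 0.25394588 0.09447933] sep 0.06005958216062598 local [ 0.05429817  0.02564824 -0.00101482] ang 25.284142089458737
rim-6n [0.64692995 0.25524278 0.08989193]
```

View pics/bar1.png

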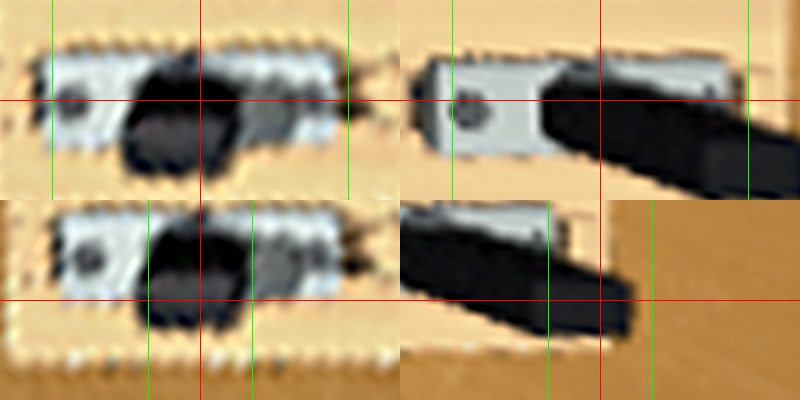

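The rack outline fits to better than 1 mm, and the crossbar sits about 3 mm along −x of the rack. I'll refine the ring plane from depth and check reach for both half-turn choices.

```bash
python3 - <<'E'
from h import *
Rl=Rn.from_euler("ZY",[19.7,-25],degrees=True).as_matrix();N=Rl[:,2];c=np.array([.643,.2530,.100])
for n in("top","scene"):
    z=np.load(n+"0.npz");P=cloud(n,z["d"]).reshape(-1,3);L=(P-c)@Rl
    r=np.hypot(L[:,0],L[:,1])
    for a,b in((.025,.038),(.044,.051)):
        m=(r>a)&(r<b)&(abs(L[:,2])<.015);Q=P[m];h=L[m,2]
        A=np.c_[L[m,:2],np.ones(m.sum())]
        k=np.ones(len(h),bool)
        for _ in range(4):
            s=np.linalg.lstsq(A[k],h[k],rcond=None)[0];k=abs(h-A@s)<.003
        print(n,(a,b),k.sum(),"slopes deg",np.degrees(s[:2]),"offset mm",s[2]*1e3)
# hole centres per camera on face plane
q=robot
for yaw in(26.7,-153.3):
    j=robot.inverse_kinematics([.4853,-.1363,.05],[180,0,yaw]);print(yaw,np.round(j,0) if j is not None else None)
f=np.array([.642,.2537,.094])
for a in(25,0,-30):
  for k in(0,180):
    o=(Rn.from_matrix(Rl)*Rn.from_euler("Z",a+k,degrees=True)*Rn.from_euler("X",180,degrees=True)).as_euler("xyz",degrees=True)
    for h in(.03,.11):
        j=robot.inverse_kinematics((f+N*h).tolist(),o.tolist());print(a,k,h,np.round(o,1),np.round(j,0) if j is not None else None)
E
```

```text
top (0.025, 0.038) 219 slopes deg [ 0.81461167 -0.72995379] offset mm -3.268920099078009
top (0.044, 0.051) 156 slopes deg [-0.48776041 -0.91392537] offset mm 1.8897058028998515
scene (0.025, 0.038) 320 slopes deg [ 0.171747   -1.07939488] offset mm -4.145711314250906
scene (0.044, 0.051) 218 slopes deg [-0.19917551 -0.90779699] offset mm 1.7390950504296367
26.7 [-28.  33.  57. 109. -33.  56. -19.]
-153.3 [-25.  31.  52. 109. -30.  55. 157.]
25 0 0.03 [168.9 -22.5  46.9] [-53.  26.  39. 103. -29.  33. -45.]
25 0 0.11 [168.9 -22.5  46.9] [-52.  15.  34. 103. -13.  39. -58.]
25 180 0.03 [-168.9   22.5 -133.1] [-29.  22.   7. 102.  -2.  31. 113.]
25 180 0.11 [-168.9   22.5 -133.1] [-36.  14.  14. 103.  -3.  39. 114.]
0 0 0.03 [180.  -25.   19.7] [-54.  26.  40. 103. -29.  34. -70.]
0 0 0.11 [180.  -25.   19.7] [-50.  15.  31. 103. -11.  39. -85.]
0 180 0.03 [ 180.    25.  -160.3] [-31.  22.  10. 103.  -4.  31.  89.]
0 180 0.11 [ 180.    25.  -160.3] [-39.  14.  18. 103.  -5.  39.  90.]
-30 0 0.03 [-166.9  -21.5  -12.8] [ -52.   25.   37.  103.  -27.   33. -102.]
-30 0 0.11 [-166.9  -21.5  -12.8] [ -47.   15.   28.  103.  -10.   39. -116.]
-30 180 0.03 [166.9  21.5 167.2] [-38.  23.  18. 103. -11.  31.  65.]
-30 180 0.11 [166.9  21.5 167.2] [-44.  14.  24. 103.  -8.  39.  62.]
```

```bash
python3 - <<'E'
from h import *
robot.move_j([15.5,17.8,.8,86.6,-.25,75.6,-47])
s=robot.sense();print(s["tool_pos"],s["eef_rot"])
x,y=.4853,-.1363
robot.move_to([x,y,.14],[180,0,26.7])
print(np.round(robot.sense()["joint_positions"]))
print(robot.line_to([x,y,.050],velocity=.08,f_stop=10))
robot.gripper_to(0,force=60)
s=robot.sense();print(s["tool_pos"],s["finger_gap"],s["gripper_force"],s["contact_force"])
robot.line_to([x,y,.15],velocity=.08)
s=robot.sense();print(s["time_s"],s["tool_pos"],s["finger_gap"],s["gripper_force"],s["contact_force"])
P,d=robot.grab_frame("scene");Q,e=robot.grab_frame("top");np.savez("g.npz",P=P,d=d,Q=Q,e=e)
I=np.hstack([cv2.resize(P[160:320,340:480],(400,457),interpolation=2),cv2.resize(Q[160:300,340:480],(400,400),interpolation=2)[:, :].copy() if 0 else cv2.resize(Q[150:310,340:480],(400,457),interpolation=2)])
cv2.imwrite("pics/g1.png",I[:,:,::-1])
E
```

```text
[ 0.52380242 -0.16743788  0.2314363 ] [-1.79970696e+02 -2.74735700e-02  2.68166316e+01]
[ 14.  17.  -0. 102.   0.  62. -50.]
False
[ 0.48541896 -0.13646336  0.05007692] 0.18112354043736653 60.35889029502869 [-0.30388558 -0.20798873  0.85024646]
7.625 [ 0.48481264 -0.13616278  0.1493666 ] 0.1788323560206528 60.3232741355896 [ 1.22541527 -0.34605762 -2.11983332]
```

View pics/g1.png

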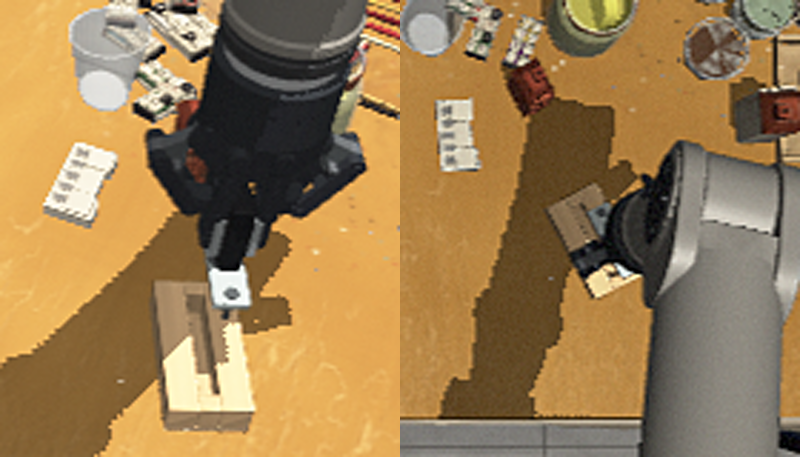

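```bash
cat >> h.py <<'E'
Rl=Rn.from_euler("ZY",[17.6,-25],degrees=True);N=Rl.as_matrix()[:,2]
F0=np.array([.6419,.2538,.0952])
d0=Rl.inv().apply([.0381,.0409,.022]);A0=np.degrees(np.arctan2(d0[1],d0[0]))
def pose(a,h,dx=0,dy=0,k=0.038):
    "TCP pose: spanner origin h above ring face at lens angle a, shifted dx,dy in lamp-local axes"
    o=(Rl*Rn.from_euler("Z",a,degrees=True)*Rn.from_euler("X",180,degrees=True)).as_euler("xyz",degrees=True)
    return (F0+N*(h+k)+Rl.apply([dx,dy,0])).tolist(),o.tolist()
E
python3 - <<'E'
from h import *
print(A0,N)
robot.gripper_to(0,force=100)
robot.line_to([.485,-.136,.22],velocity=.2)
p,o=pose(A0,.09);print(p,o);robot.move_to(p,o)
p,o=pose(A0,.022);robot.line_to(p,o,velocity=.1)
s=robot.sense();print(s["time_s"],s["tool_pos"],s["eef_rot"],p,o,np.round(s["joint_positions"]),s["contact_force"])
P,d=robot.grab_frame("scene");Q,e=robot.grab_frame("top");np.savez("l.npz",P=P,d=d,Q=Q,e=e)
pj=[proj("scene",F0+Rl.apply([a*np.cos(np.radians(A0))*.03,a*np.sin(np.radians(A0))*.03,0])+N*h)[0] for a in(-1,1) for h in(0,.022)]
print(np.round(pj,1))
I=np.hstack([cv2.resize(P[90:210,230:350],(400,400),interpolation=2),cv2.resize(Q[110:250,210:350],(400,400),interpolation=2)])
cv2.imwrite("pics/l1.png",I[:,:,::-1])
E
```

```text
27.20945249259661 [-0.40283578 -0.12778704  0.90630779]
[0.5903370197593457, 0.23744325918314524, 0.21120739674069117] [167.96381759584548, -22.076964521476842, 47.16578069785387]
10.7083 [0.61806371 0.24646011 0.15017447] [167.94358025 -22.13776053  47.18103905] [0.6177298530121933, 0.24613277774209935, 0.149578467222199] [167.96381759584548, -22.076964521476842, 47.16578069785387] [-11.  20. -17. 102.  16.  35. -83.] [-0.01132262  0.47635625 -1.55788723]
[[290.1 165.6]
 [288.7 161.9]
 [283.7 145.1]
 [282.2 141.1]]
```

View pics/l1.png

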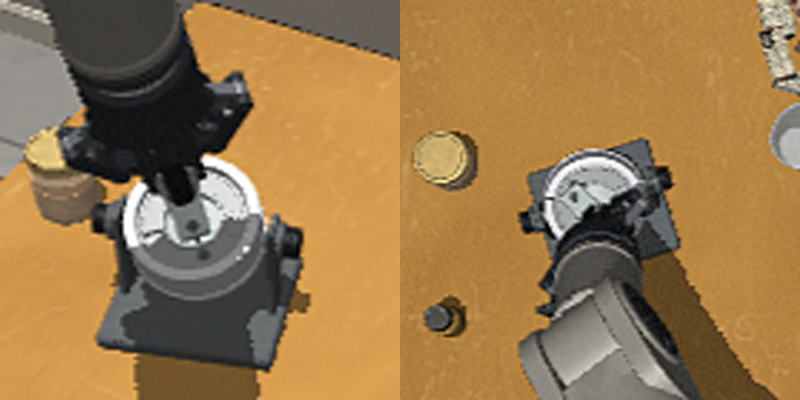

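The scene view shows the crossbar over the ring, lined up with the holes, and the pins clear of the rim. I'll try a guarded insertion with a small search.

```bash
cat >> h.py <<'E'
def loc():
    s=robot.sense();R=Rn.from_euler("xyz",s["eef_rot"],degrees=True)
    q=np.array(s["tool_pos"])+R.apply([0,0,.038])
    x=Rl.inv().apply(R.apply([1,0,0]));return Rl.inv().apply(q-F0)*1e3,np.degrees(np.arctan2(x[1],x[0])),s
E
python3 - <<'E'
from h import *
f0=np.array(robot.sense()["contact_force"])
offs=[(0,0,0),(.002,0,0),(-.002,0,0),(0,.002,0),(0,-.002,0)]
for dx,dy,da in offs:
    p,o=pose(A0+da,.004,dx,dy);robot.line_to(p,o,velocity=.05)
    p,o=pose(A0+da,-.008,dx,dy);hit=robot.line_to(p,o,velocity=.02,f_stop=7)
    l,a,s=loc();f=Rl.inv().apply(np.array(s["contact_force"])-f0)
    print((dx,dy,da),hit,np.round(l,2),round(a,2),"F",np.round(f,1),"M",np.round(s["torque"],2),s["finger_gap"],s["time_s"])
    if l[2]<-5:break
E
```

```text
(0, 0, 0) False [ 0.06  0.07 -8.01] 27.21 F [-0.9  0.4 -1. ] M [-0.22  0.61 -0.02] 0.17055624965994773 12.0667
```

```bash
cat > turn.py <<'E'
from h import *
import sys
a,end,step,lim=map(float,sys.argv[1:])
while a>end+1e-6:
    a-=step;p,o=pose(a,-.008)
    robot.line_to(p,o,velocity=.05)
    l,b,s=loc();m=N@np.array(s["torque"]);f=Rl.inv().apply(s["contact_force"])
    print(round(a,1),"act",round(b,2),np.round(l,1),"F",np.round(f,1),"Mn",round(m,3),"t",s["time_s"],round(s["finger_gap"],3))
    if abs(m)>lim:break
E
python3 turn.py 27.2 -12 6.5 0.8
```

```text
20.7 act 20.84 [ 0.1 -0.1 -7.9] F [-0.3 -1.  -3.1] Mn -0.039 t 12.3333 0.177
14.2 act 14.4 [ 0.1 -0.  -7.9] F [-0.7 -0.8 -1.8] Mn 0.001 t 12.6 0.174
7.7 act 7.92 [ 0.1 -0.1 -7.9] F [-1.5 -1.3 -1.1] Mn 0.027 t 12.8667 0.176
1.2 act 1.43 [-0.1  0.  -8. ] F [ 0.2 -0.3 -1.9] Mn 0.033 t 13.1333 0.176
-5.3 act -5.06 [-0.1  0.2 -8. ] F [-1.5 -0.5 -1.7] Mn 0.065 t 13.4 0.172
-11.8 act -11.56 [-0.1  0.1 -8.1] F [-0.7  0.1 -1.7] Mn -0.002 t 13.6667 0.169
-18.3 act -18.05 [-0.1  0.2 -8. ] F [-1.1 -0.2 -1.6] Mn 0.029 t 13.9333 0.175
```

```bash
python3 - <<'E'
from h import *
P,d=robot.grab_frame("scene");Q,e=robot.grab_frame("top")
I=np.hstack([cv2.resize(P[120:190,250:320],(400,400),interpolation=2),cv2.resize(Q[145:215,245:315],(400,400),interpolation=2)])
cv2.imwrite("pics/l2.png",I[:,:,::-1]);print(robot.sense()["torque"])
E
```

```text
[-0.22538845  0.59274124  0.06456687]
```

View pics/l2.png

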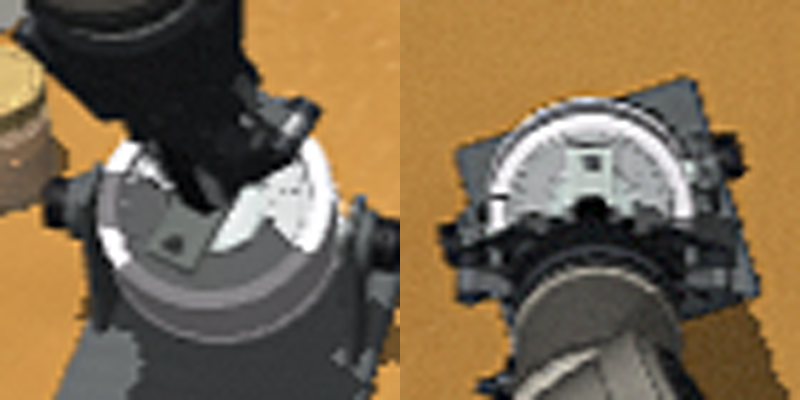

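The crossbar has turned and sits level just above the rim. No open hole shows at the old position (top crop about (548,171)), so the ring has followed. I'll carry on to the stop.

```bash
python3 turn.py -18.3 -45 3 0.7
```

```text
-21.3 act -21.15 [-0.1  0.2 -8. ] F [-1.3 -1.  -2.3] Mn 0.093 t 14.2833 0.17
-24.3 act -24.17 [-0.1  0.1 -8. ] F [-1.1  0.2 -2.4] Mn 0.089 t 14.5333 0.172
-27.3 act -27.18 [-0.   0.2 -8. ] F [ 0.3  0.6 -2.5] Mn 0.064 t 14.7833 0.178
-30.3 act -30.18 [-0.   0.2 -8. ] F [-0.7 -0.  -2.6] Mn 0.059 t 15.0333 0.177
-33.3 act -33.18 [-0.   0.2 -8. ] F [-1.9  1.1 -2. ] Mn 0.053 t 15.2833 0.177
-36.3 act -36.0 [-0.   0.2 -8. ] F [-1.4  0.3 -2.3] Mn 1.009 t 15.5333 0.176
```

```bash
python3 - <<'E'
from h import *
p,o=pose(-31.5,-.008);robot.line_to(p,o,velocity=.05)
l,b,s=loc();print(b,N@np.array(s["torque"]))
p,o=pose(-31.5,.02);robot.line_to(p,o,velocity=.06)
p,o=pose(-31.5,.10);robot.line_to(p,o,velocity=.2)
robot.line_to([.49,.02,.24],[180,0,26.7],velocity=.25)
s=robot.sense();print(s["time_s"],s["tool_pos"],s["contact_force"],np.round(s["joint_positions"]))
out=[]
for n in("top","scene"):
    p,_=robot.grab_frame(n);T=np.eye(4);T[:3,:3]=Rl.as_matrix();T[:3,3]=F0;np.save(n+"2.npy",p)
    im=rect(n,p,T,.06,.0003);out.append(im)
cv2.imwrite("pics/ring2.png",np.hstack(out)[:,:,::-1])
E
```

```text
-31.689159657195415 -0.009811324592333862
18.3333 [0.48996065 0.02087338 0.23937696] [-0.62207225  0.38060014 -1.8610729 ] [ -3.  11.  -1.  95.   0.  75. -68.]
```

View pics/ring2.png

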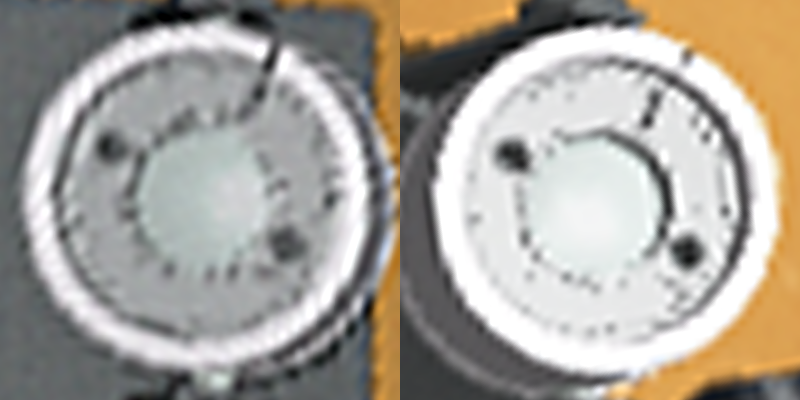

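The ring mark now lines up with the rim mark in both views, with the holes at about −28.7°, so it's at the stop. Next the spanner goes back in the rack.

```bash
python3 - <<'E'
from h import *
x,y=.4853,-.1363
robot.line_to([x,y,.15],[180,0,26.7],velocity=.15)
robot.pause(.3)
hit=robot.line_to([x,y,.0495],velocity=.04,f_stop=6)
s=robot.sense();print(hit,s["tool_pos"],s["contact_force"],s["time_s"])
if s["tool_pos"][2]<.054:
    robot.gripper_to(.6);robot.pause(.3)
    robot.gripper_to(1.0)
    robot.line_to([x,y,.17],velocity=.1)
    robot.move_to([.35,.1,.3],[180,0,26.7])
s=robot.sense();print(s["tool_pos"],s["finger_gap"],s["contact_force"],s["time_s"])
P,d=robot.grab_frame("scene");Q,e=robot.grab_frame("top")
I=np.hstack([cv2.resize(P[110:320,180:460],(400,300),interpolation=2),cv2.resize(Q[130:280,200:450],(400,300),interpolation=2)])
T=np.eye(4);T[:3,:3]=Rn.from_euler("Z",26.7,degrees=True).as_matrix();T[:3,3]=[.488,-.135,.038]
J=np.hstack([rect(n,p,T,.07,.00035)[60:340] for n,p in(("top",Q),("scene",P))])
cv2.imwrite("pics/end.png",np.vstack([I,J])[:,:,::-1])
E
```

```text
True [ 0.48535516 -0.13633347  0.05014133] [ 1.37016059 -0.53859899  4.76729426] 22.6833
[0.35043286 0.09885603 0.29938392] 1.0035754622643307 [-0.37232289 -0.4216196  -0.01607427] 26.3833Traceback (most recent call last):
  File "<stdin>", line 17, in <module>
    return _nx.concatenate(arrs, 0, dtype=dtype, casting=casting)
           ~~~~~~~~~~~~~~~^^^^^^^^^^^^^^^^^^^^^^^^^^^^^^^^^^^^^^^
ValueError: all the input array dimensions except for the concatenation axis must match exactly, but along dimension 1, the array at index 0 has size 800 and the array at index 1 has size 802
```

```bash
python3 - <<'E'
from h import *
P,d=robot.grab_frame("scene");Q,e=robot.grab_frame("top")
I=np.hstack([cv2.resize(P[110:320,180:460],(400,300),interpolation=2),cv2.resize(Q[130:280,200:450],(400,300),interpolation=2)])
T=np.eye(4);T[:3,:3]=Rn.from_euler("Z",26.7,degrees=True).as_matrix();T[:3,3]=[.488,-.135,.038]
J=np.hstack([rect(n,p,T,.07,.00035)[60:340,:400] for n,p in(("top",Q),("scene",P))])
cv2.imwrite("pics/end.png",np.vstack([I,J])[:,:,::-1])
E
```

```text
(no output)
```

View pics/end.png

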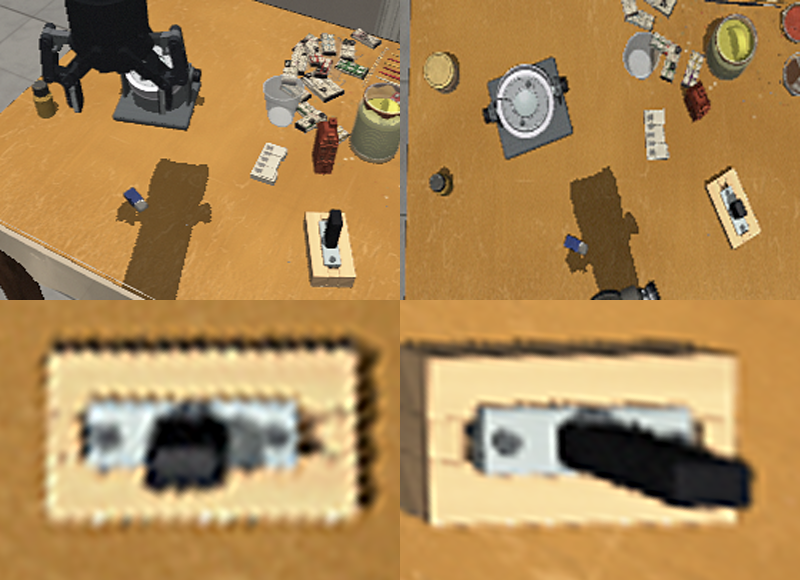

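The spanner is seated upright in the rack as before, the ring's mark is at the rim mark, and the bottle, house and eraser are where they started.

```bash
python3 -c "
from station import robot
print(robot.close_job())"
```

```text
the job is handed in; nothing more can be done
None
```

The lens ring is turned clockwise to its stop with its mark meeting the rim mark, the spanner is back upright in the rack, the bottle, house and eraser look unmoved, and the job was handed in at about 26.5 s; no verdict was returned.

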